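# Gauge the thickness of a timber sample

## Robot

A 6-joint arm with a two-finger parallel gripper is mounted at the origin on a cart in front of the work surface, level with it; the furniture and walls round the work are solid. World frame = base frame: x ahead of the robot, y to its left, z up, the work surface at z = 0. Lengths are in mm, angles in rad, forces in N, time in s.
With the tool pointing down it reaches from about 350 to 875 mm from the base axis. Payload 4.2 kg.
Tool frame: the origin (TCP) lies midway between the tips of the shut fingers; the grasp point (between the pads) lies 19 mm behind it; z points along the fingers, y is the direction in which the jaws open and shut (so a half turn about z gives the same grasp; the last joint's range is limited). The gripper opens to 85 mm and grips with 20 to 120 N. Pads are 22 mm wide; open, the fingers measure 114 mm over their backs; the gripper's body (76 mm by 85 mm) begins 54 mm behind the grasp point. The pads swing forward as they close: fully open they stand 13 mm farther back than shut.
Start: joints at [1.514, 0.385, 0.008, 0, -1.194, -0.259], TCP at [194.078, 594.082, 231.312] pointing down, gripper open.
Joint ranges: [-3.14, 3.14], [-1.21, 2.06], [-1.07, 1.41], [-3.16, 2.05], [-2.99, -0.16], [-3.1, 3.1]. Speed limits (rad/s): [2.79, 2.79, 3.14, 3.14, 3.14, 3.14].

## Interface

Orientations are given as a unit quaternion [x, y, z, w].
In Python, from bench import arm gives the robot as it stands.
- The arm moves only by the tool send_rows, never from a script. Its arguments are lists of equal length, an entry for each row: "translation": the shift along the tool's x, y, z in mm, a list of three; "dr": the turn, a rotation vector about the tool's x, y, z in degrees, a list of three; "grip": the finger opening in mm, from 0 to 85.4. In form: {"translation": [[dx, dy, dz], ...], "dr": [[ax, ay, az], ...], "grip": [grip, ...]}. A call has exactly 5 rows; each row shifts and turns the commanded pose from where the row before left it, along the tool's axes as they then stand; what a row does not reach is not made up. A row lasts 1/8 s, in which the tool goes at most 62.5 mm and 10.7 degrees, less where a joint would pass 70% of its speed; a pose out of reach is approached as far as the arm can. A call with a gripper value outside its range is refused whole. The fingers move at their own pace and stop on an object; the grip force is fixed at half the most. Time passes only in rows, so rows that do not move let the fingers close, or fill a call up. It gives the time, the measured TCP pose, the force and the opening at its end, in the units of the state.
- arm.read_state(): the state, without advancing time (a new reading comes with each control period).
- arm.get_image(name): name is "scene" or "top"; returns the picture (384x512x3 uint8, red, green, blue); there is no depth.
- arm.camera_info(name): a dict with "fx", "fy", "cx", "cy" (pixels), "cam_to_world" (4x4, takes a point from camera to world coordinates). Camera axes: x right, y down, z forward; pixel columns grow to the right and rows downward; lengths in mm; the calibration is good to about 2 mm. A picture is of the moment at which its call begins. camera_info takes no time and is no camera call.
- arm.job_done(): hands the job in, once; it reports no verdict.
Trained networks look in the newest picture that a camera, given by its name, has taken for a name from the list of things; names that differ only in an ending like _2 or _b are one class to them, and where a whole thing is asked for, a point or a joint stands for the part that bears it (a point fixed in the world has none). Each returns a list of dicts, best first, with "confidence" (0 to 1); they miss things now and then, are a little off and sometimes report something else, mostly with a low value. They report only what shows in the picture. A call takes as long as a camera call.
- arm.search_frame(thing, camera): "xyz" ([x, y, z] in mm, in world coordinates, good to about 4 mm: the middle of the surface that is visible of it).
- arm.place_of(thing, camera): "xyz" ([x, y, z] in mm, in world coordinates, good to about 4 mm: a listed point, or the origin of a listed thing).
The state is a dict: "clock": time; "joints": joint angles; "joint_vel": joint speeds; "joint_efforts": joint torques, N m; "position": TCP position; "ee_rot": TCP orientation; "contact_force": force on the tool from outside, world axes, zero at the start; "wrist_torque": the same for the moment, N m; "gripper_width": finger opening in mm.
Only numpy, scipy, OpenCV 4.12 (cv2) and the standard library are available. Lean on these libraries where they do the work, as an engineer would, in place of code of your own. Each camera call takes 0.05 s, during which the arm holds its last target.

## Task

Lift the thicker of the two timber samples out of the drying rack, set it flat on the bench and let go, then take it again nearer one end, so that the gauge's head clears your hand, and lay it flat on the base of the thickness gauge with its middle (the pencil line) under the raised foot, and let go. Then lower the gauge's carriage (black handle on top) until the sprung foot rests on the sample and is pressed back about half of its travel (the dark ring on its stem meets the guide), never all the way, and leave the carriage standing there. Leave the thinner sample in the rack and the other things where they are.

Things in the scene. Friction and masses are not known exactly. Their poses are not given: they have to be found in the camera images.
- thick_centre (a point): centre of the thicker timber sample: loose dark wooden bar 200 mm long (its y axis), 40 mm wide (x), 34 mm high (z up), about 0.1 kg, a thin dark line across its top at mid-length. It starts in one of the rack's two slots (which one varies), along the slot, underside 12 mm above the bench.
- thin_centre (a point): centre of the thinner timber sample: the same bar but only 20 mm high; it starts in the other slot, its underside 12 mm above the bench, and stays there.
- rack: fixed grey drying rack, 158 (x) by 204 (y) by 46 mm high; origin at the centre of its underside. Two open-topped slots 46 mm wide along y, centred at x = -42.5 and +42.5 mm. Walls 46 mm high flank the outer 67 mm of each slot at both ends; only the middle 70 mm of a sample is free at its sides (rack floor 4 mm there), so grip it near its middle and lift it straight up.
- gauge: fixed grey thickness gauge; origin on the foot's axis at the underside of the base (bench level), x axis from foot to column, y the way a sample is laid. Base plate 12 mm thick, x -40 to +115 mm, y -70 to +70 mm (a sample laid along y overhangs 30 mm at both ends). Round column, 22 mm diameter, top 175 mm above the bench, at x = +90 mm; the front (-x) and both sides are open.
- handle_top (a point): centre of the flat top of the carriage's black handle, a block 34 mm (x) by 24 mm (y) by 40 mm high on top of the carriage, straight above the foot; 188 mm above the bench at carriage value 0. Push down on it or pinch it.
- gauge_carriage (a joint): carriage slide: 0 = top, grows as the carriage is lowered, to 0.075 m; starts between 0 and 0.012. Friction of about 9 N holds it wherever it is left. The carriage rides on the column and reaches forward over the foot: its head is 40 mm wide in y, x -26 to +34 mm of the gauge, its underside 118 mm above the bench at value 0 (the foot's guide below it 112 mm).
- foot_face (a point): centre of the underside of the gauge's foot, a steel disc of 24 mm diameter at the end of a sprung stem; 90 mm above the bench at carriage value 0 with the spring out, lower by as much as the carriage is lowered.
- gauge_foot (a joint): how far the foot is pressed back into the carriage: 0 = spring out, 0.015 m = all the way. The spring gives 0.7 N at 0 and 6 N all the way. A dark ring on the stem goes into the guide at about 0.007.
- petri: clear petri dish with fragments, 66 mm diameter, 13 mm high; bystander, origin at the centre of its underside
- lump: brown lumpy concretion, 38x41x23 mm; bystander, origin at the centre of its underside
- calliper: grey vernier caliper, 64x210x5 mm; bystander, origin at the centre of its underside

How it is judged:
By the outcome, as a careful person would: the job done as asked, in the order asked, and still so for the second after the job is handed in, with the robot touching nothing.
It also fails if it takes over 64 s, if anything falls off the work surface, if the arm or the gripper's body presses on something with over 40 N, if the wrist force passes 120 N, or if a joint passes its speed limit or range.

## Working session

There is one attempt and no reset: what is moved stays moved. The work goes in short steps, Python scripts to look and compute and a tool call to move; the robot and the scene stay as the last step left them, time stands still between calls to the robot, and variables do not carry over. Pictures are saved under pics/ and viewed, and the job is handed in when it is done.

Besides the shell and the picture viewer there is one more tool, called after ">>>" by a JSON object that holds its "method" and its "body", one argument or row to a line. send_rows: Moves the arm, as the interface text tells. Its arguments: {"type":"object","properties":{"translation":{"type":"array"},"dr":{"type":"array"},"grip":{"type":"array"}},"required":["translation","dr","grip"]}

```bash
ls; mkdir -p pics; python3 - <<'E'
from bench import arm
import cv2, numpy as np
for n in ("scene","top"):
    im=arm.get_image(n); cv2.imwrite(f"pics/a_{n}.png",im[:,:,::-1])
    print(n,arm.camera_info(n))
s=arm.read_state();print(s)
for t in ["thick_centre","thin_centre","rack","gauge","handle_top","foot_face","petri","lump","calliper"]:
    for c in ("scene","top"):
        print(t,c,[(np.round(d["xyz"],1).tolist(),round(d["confidence"],2)) for d in arm.place_of(t,c)[:2]])
print(arm.read_state()["clock"])
E
```

```text
pics
scene {'fx': 460.81819987582355, 'fy': 460.81819987582355, 'cx': 256.44428064276605, 'cy': 197.21010765735562, 'cam_to_world': array([[ 5.61249469e-01, -5.75975092e-01,  5.94349836e-01,
        -3.49697395e+02],
       [-8.27623016e-01, -3.85142158e-01,  4.08296046e-01,
        -7.26299775e+02],
       [-6.25917392e-03, -7.21053543e-01, -6.92851075e-01,
         1.19048450e+03],
       [ 0.00000000e+00,  0.00000000e+00,  0.00000000e+00,
         1.00000000e+00]])}
top {'fx': 370.92650149040685, 'fy': 370.92650149040685, 'cx': 254.72842420659404, 'cy': 188.31279539574336, 'cam_to_world': array([[-7.58495117e-03, -9.84656703e-01,  1.74337733e-01,
         3.76984859e+02],
       [-9.99685593e-01,  1.16334677e-02,  2.22120906e-02,
        -1.02734897e+02],
       [-2.38994363e-02, -1.74114443e-01, -9.84435360e-01,
         1.11297632e+03],
       [ 0.00000000e+00,  0.00000000e+00,  0.00000000e+00,
         1.00000000e+00]])}
{'clock': 0.1, 'joints': array([ 1.51361003e+00,  3.85490678e-01,  6.75941159e-03, -4.22256748e-04,
       -1.19396528e+00, -2.58638861e-01]), 'joint_vel': arr
[... 739 characters left out ...]
2, 230.9, 21.4], 0.71)]
rack scene [([512.9, 232.0, 0.8], 0.64)]
rack top [([513.1, 230.1, -0.3], 0.98)]
gauge scene [([546.3, -219.6, -0.6], 0.58)]
gauge top [([549.4, -215.0, -1.1], 0.68)]
handle_top scene [([548.1, -218.9, 3.1], 0.7), ([546.1, -215.4, 182.9], 0.61)]
handle_top top [([536.7, -214.5, 180.1], 0.77)]
foot_face scene []
foot_face top []
petri scene [([669.4, 49.7, -2.7], 0.6), ([550.6, 228.6, 20.5], 0.3)]
petri top [([666.6, 46.3, -1.4], 0.53)]
lump scene [([661.1, -44.1, -2.3], 0.67), ([668.4, 47.9, -0.4], 0.64)]
lump top [([666.0, -40.7, 1.0], 0.54)]
calliper scene [([598.4, -497.8, -0.6], 0.87), ([545.0, -216.1, 178.2], 0.46)]
calliper top [([601.2, -499.8, 1.0], 0.59)]
1.0
```

View pics/a_scene.png

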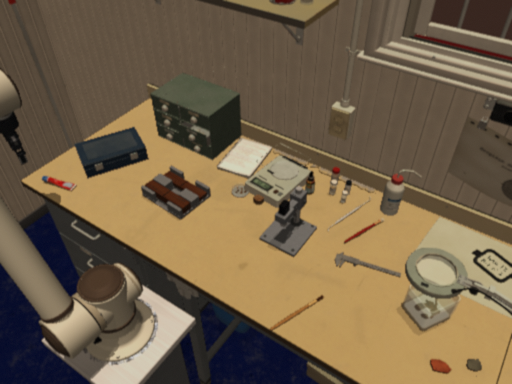

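View pics/a_top.png

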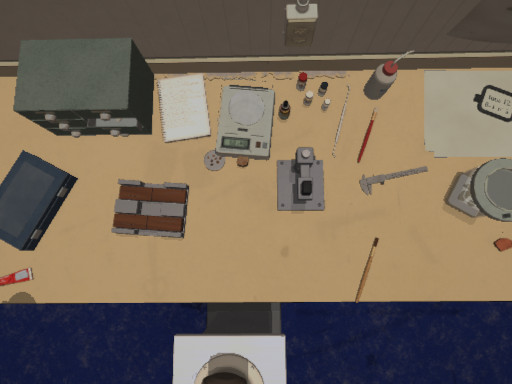

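```bash
cat > h.py <<'E'
from bench import arm
import cv2, numpy as np
def px(c,p):
    i=arm.camera_info(c); T=np.linalg.inv(i["cam_to_world"]); q=T[:3,:3]@np.array(p,float)+T[:3,3]
    return np.array([i["fx"]*q[0]/q[2]+i["cx"], i["fy"]*q[1]/q[2]+i["cy"]])
def w(c,u,v,z):
    i=arm.camera_info(c);M=np.array(i["cam_to_world"]);d=M[:3,:3]@np.array([(u-i["cx"])/i["fx"],(v-i["cy"])/i["fy"],1]);o=M[:3,3]
    return o+d*(z-o[2])/d[2]
E
python3 - <<'E'
import cv2,numpy as np
im=cv2.imread("pics/a_top.png");s=cv2.imread("pics/a_scene.png")
def crop(i,x,y,w,h):return cv2.resize(i[y:y+h,x:x+w],(w*8//2,h*8//2),interpolation=cv2.INTER_CUBIC)
A=crop(im,105,170,95,75);B=crop(im,265,140,95,75);C=crop(s,130,160,95,75);D=crop(s,250,180,95,75)
cv2.imwrite("pics/b.png",np.vstack([np.hstack([A,B]),np.hstack([C,D])]))
E
```

```text
(no output)
```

View pics/b.png

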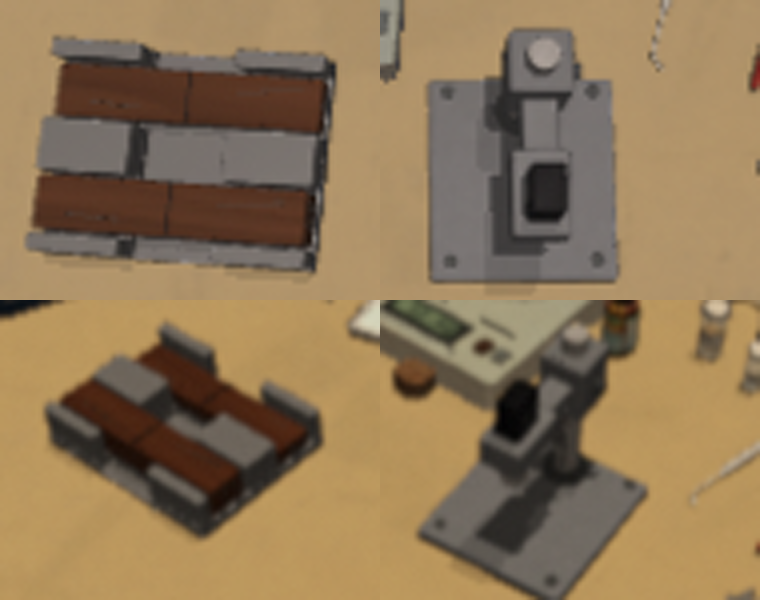

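```bash
python3 - <<'E'
from h import *
def P(x,y,z,ox,oy): return w("top",(x+.5)/4-.5+ox,(y+.5)/4-.5+oy,z)
for n,pts,z,o in [("gauge",[(430,82),(610,80),(618,280),(432,280)],12,(265-95,140)),("thick",[(39,178),(313,193),(306,246),(34,231)],46,(105,170)),("thin",[(62,66),(326,80),(319,131),(56,116)],32,(105,170)),("rackfar",[(55,38),(335,55)],46,(105,170)),("handle",[(527,164),(569,164),(565,219),(527,217)],185,(170,140))]:
    Q=np.array([P(x,y,z,*o) for x,y in pts]);print(n,Q[:,:2].round(1).tolist(),"mean",Q.mean(0).round(1))
    d=np.diff(np.vstack([Q,Q[:1]]),axis=0);print([ (round(float(np.hypot(*e[:2])),1),round(float(np.degrees(np.arctan2(e[1],e[0]))),1)) for e in d])
print(w("top",105+167/4,170+204/4,46))
E
```

```text
gauge [[658.5, -146.9], [658.2, -283.7], [505.2, -283.7], [506.7, -145.7]] mean [ 582.1 -215.    12. ]
[(136.8, -90.1), (153.0, 180.0), (138.0, 89.4), (151.9, -0.5)]
thick [[494.4, 330.8], [481.5, 130.0], [443.4, 134.1], [456.0, 332.2]] mean [468.8 231.8  46. ]
[(201.2, -93.7), (38.4, 173.9), (198.5, 86.4), (38.5, -2.1)]
thin [[579.8, 324.1], [566.9, 125.6], [528.7, 129.9], [542.1, 326.5]] mean [554.4 226.5  32. ]
[(198.9, -93.7), (38.4, 173.7), (197.1, 86.1), (37.8, -3.6)]
rackfar [[598.3, 325.0], [583.0, 116.5]] mean [590.7 220.7  46. ]
[(209.1, -94.2), (209.1, 85.8)]
handle [[559.8, -200.6], [559.4, -227.2], [524.1, -223.5], [525.7, -199.6]] mean [ 542.2 -212.7  185. ]
[(26.6, -90.7), (35.5, 174.0), (23.9, 86.3), (34.1, -1.7)]
[473.46492454 234.98710893  46.        ]
```

```bash
cat >> h.py <<'E'
from scipy.spatial.transform import Rotation as R
def plan(tgt,yaw,n,step=60):
    "tool-x yaw deg target; tool pointing down; n rows, equal parts"
    s=arm.read_state();p=np.array(s["position"]);r=R.from_quat(s["ee_rot"])
    T=R.from_euler("z",yaw,degrees=True)*R.from_euler("x",180,degrees=True)
    rv=(r.inv()*T).as_rotvec(degrees=True); d=np.array(tgt,float)-p
    print("pos",p.round(1),"tool-x yaw",round(float(np.degrees(np.arctan2(*r.as_matrix()[1::-1,0]))),2),"tilt",rv.round(2),"dist",round(float(np.linalg.norm(d)),1),"grip",round(s["gripper_width"],1),"F",s["contact_force"].round(1),"t",s["clock"])
    for k in range(n):
        print((r.inv().apply(d/n)).round(1).tolist(),(rv/n).round(2).tolist()); r=r*R.from_rotvec(rv/n,degrees=True)
E
python3 -c "
from h import *
plan([469.5,232,140],-93.8,10)"
```

```text
pos [194.1 594.1 231.3] tool-x yaw -18.09 tilt [ 0.   -0.   75.71] dist 464.0 grip 85.6 F [ 0.6 -0.2  0.1] t 1.0
[37.4, 25.9, 9.1] [0.0, -0.0, 7.57]
[40.5, 20.7, 9.1] [0.0, -0.0, 7.57]
[42.9, 15.2, 9.1] [0.0, -0.0, 7.57]
[44.5, 9.4, 9.1] [0.0, -0.0, 7.57]
[45.4, 3.5, 9.1] [0.0, -0.0, 7.57]
[45.4, -2.5, 9.1] [0.0, -0.0, 7.57]
[44.7, -8.5, 9.1] [0.0, -0.0, 7.57]
[43.2, -14.3, 9.1] [0.0, -0.0, 7.57]
[40.9, -19.9, 9.1] [0.0, -0.0, 7.57]
[37.9, -25.1, 9.1] [0.0, -0.0, 7.57]
```

>>> {"method": "send_rows", "body": {
  "translation": [
    [37.4,25.9,5],
    [40.5,20.7,5],
    [42.9,15.2,5],
    [44.5,9.4,5],
    [45.4,3.5,5]
  ],
  "dr": [
    [0,0,7.57],
    [0,0,7.57],
    [0,0,7.57],
    [0,0,7.57],
    [0,0,7.57]
  ],
  "grip": [62,62,62,62,62]
}}

```text
clock: 1.62
position: [332.5, 411.8, 206.4]
ee_rot: [0.882, -0.471, 0.0, -0.0]
contact_force: [0.4, 0.1, 0.1]
gripper_width: 61.8
```

>>> {"method": "send_rows", "body": {
  "translation": [
    [45.4,-2.5,10],
    [44.7,-8.5,10],
    [43.2,-14.3,10],
    [40.9,-19.9,10],
    [37.9,-25.1,10]
  ],
  "dr": [
    [0,0,7.57],
    [0,0,7.57],
    [0,0,7.57],
    [0,0,7.57],
    [0,0,7.57]
  ],
  "grip": [62,62,62,62,62]
}}

```text
clock: 2.25
position: [470.3, 230.8, 156.3]
ee_rot: [-0.682, 0.732, -0.0, 0.0]
contact_force: [-0.6, 0.5, -1.1]
gripper_width: 61.9
```

```bash
python3 -c "
from h import *
plan([469.5,232,75],-93.8,4)
im=arm.get_image('top');im2=arm.get_image('scene')
cv2.imwrite('pics/c.png',np.hstack([cv2.resize(im[150:250,90:215],None,fx=3,fy=3),cv2.resize(im2[130:230,120:245],None,fx=3,fy=3)])[:,:,::-1])"
```

```text
pos [470.3 230.8 156.3] tool-x yaw -94.03 tilt [-0.04  0.03 -0.23] dist 81.3 grip 61.9 F [-0.6  0.5 -1.1] t 2.25
[-0.3, 0.2, 20.3] [-0.01, 0.01, -0.06]
[-0.3, 0.2, 20.3] [-0.01, 0.01, -0.06]
[-0.3, 0.2, 20.3] [-0.01, 0.01, -0.06]
[-0.3, 0.2, 20.3] [-0.01, 0.01, -0.06]
```

View pics/c.png

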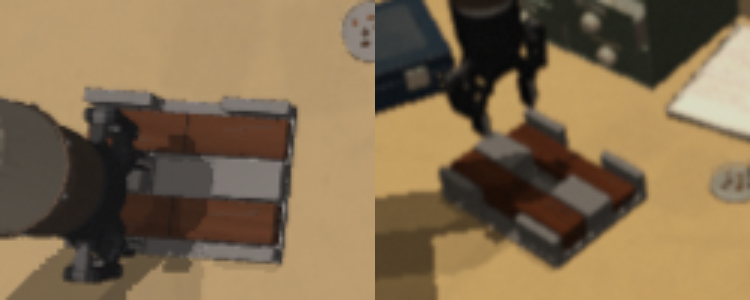

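```bash
python3 -c "
from h import *
s=arm.read_state();p=s['position'];print(p,s['joint_vel'].round(3))
for c,o in (('top',(90,150)),('scene',(120,130))):
  print((px(c,p)-o)*3,(px(c,[469,232,46])-o)*3,(px(c,[p[0],p[1],46])-o)*3)
"
```

```text
[470.41618993 228.72793932 155.11100783] [ 0.059 -0.018  0.013 -0.003 -0.004  0.019]
[138.25650768 205.46637739] [173.12470274 217.59694568] [176.55472912 216.09607024]
[128.7775829  120.46621786] [139.22130299 188.89121659] [142.04054484 189.2553552 ]
```

>>> {"method": "send_rows", "body": {
  "translation": [
    [-4,0.5,20],
    [0,0,20],
    [0,0,20],
    [0,0,20],
    [0,0,0]
  ],
  "dr": [
    [0,0,-0.2],
    [0,0,0],
    [0,0,0],
    [0,0,0],
    [0,0,0]
  ],
  "grip": [62,62,62,62,62]
}}

```text
clock: 2.98
position: [468.3, 235.8, 75.3]
ee_rot: [-0.685, 0.729, 0.0, -0.002]
contact_force: [-1.1, 0.4, 0.8]
gripper_width: 61.7
```

```bash
python3 -c "
from h import *
plan([469.5,233,16],-93.8,4)
im=arm.get_image('top');im2=arm.get_image('scene')
cv2.imwrite('pics/d.png',np.hstack([cv2.resize(im[150:250,90:215],None,fx=3,fy=3),cv2.resize(im2[130:230,120:245],None,fx=3,fy=3)])[:,:,::-1])"
```

```text
pos [468.3 235.8  75.3] tool-x yaw -93.54 tilt [ 0.12 -0.13  0.26] dist 59.3 grip 61.7 F [-1.1  0.4  0.8] t 2.975
[0.6, -0.4, 14.8] [0.03, -0.03, 0.06]
[0.6, -0.4, 14.8] [0.03, -0.03, 0.06]
[0.7, -0.4, 14.8] [0.03, -0.03, 0.06]
[0.7, -0.4, 14.8] [0.03, -0.03, 0.06]
```

View pics/d.png

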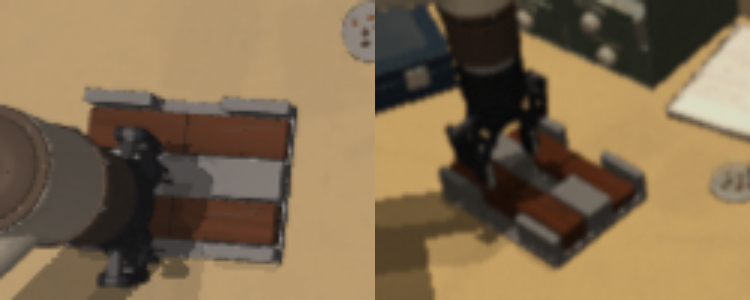

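>>> {"method": "send_rows", "body": {
  "translation": [
    [2.5,-1,15],
    [0,0,15],
    [0,0,15],
    [0,0,14],
    [0,0,0]
  ],
  "dr": [
    [0,0,0.2],
    [0,0,0],
    [0,0,0],
    [0,0,0],
    [0,0,0]
  ],
  "grip": [62,62,62,62,62]
}}

```text
clock: 3.7
position: [469.3, 232.7, 15.7]
ee_rot: [-0.683, 0.73, 0.0, -0.002]
contact_force: [0.5, 0.2, 0.4]
gripper_width: 61.7
```

>>> {"method": "send_rows", "body": {
  "translation": [
    [0,0,0],
    [0,0,0],
    [0,0,0],
    [0,0,0],
    [0,0,0]
  ],
  "dr": [
    [0,0,0],
    [0,0,0],
    [0,0,0],
    [0,0,0],
    [0,0,0]
  ],
  "grip": [30,30,30,30,30]
}}

```text
clock: 4.32
position: [470.4, 233.7, 17.9]
ee_rot: [-0.683, 0.73, -0.0, 0.001]
contact_force: [-1.3, -0.0, 4.8]
gripper_width: 39.3
```

>>> {"method": "send_rows", "body": {
  "translation": [
    [0,0,-10],
    [0,0,-20],
    [0,0,-25],
    [0,0,-25],
    [0,0,0]
  ],
  "dr": [
    [0,0,0],
    [0,0,0],
    [0,0,0],
    [0,0,0],
    [0,0,0]
  ],
  "grip": [30,30,30,30,30]
}}

```text
clock: 4.95
position: [470.9, 234.2, 99.3]
ee_rot: [-0.683, 0.73, -0.0, 0.002]
contact_force: [-0.5, 0.1, -1.4]
gripper_width: 39.0
```

```bash
python3 -c "
from h import *
plan([450,0,97],-90,10)
im=arm.get_image('top');im2=arm.get_image('scene')
cv2.imwrite('pics/e.png',np.hstack([cv2.resize(im[150:250,90:215],None,fx=3,fy=3),cv2.resize(im2[130:230,120:245],None,fx=3,fy=3)])[:,:,::-1])"
```

```text
pos [470.9 234.2  99.3] tool-x yaw -93.78 tilt [-0.19  0.18 -3.78] dist 235.1 grip 39.0 F [-0.5  0.1 -1.4] t 4.95
[23.5, 0.5, 0.2] [-0.02, 0.02, -0.38]
[23.5, 0.7, 0.2] [-0.02, 0.02, -0.38]
[23.5, 0.9, 0.2] [-0.02, 0.02, -0.38]
[23.5, 1.0, 0.2] [-0.02, 0.02, -0.38]
[23.5, 1.2, 0.2] [-0.02, 0.02, -0.38]
[23.5, 1.3, 0.2] [-0.02, 0.02, -0.38]
[23.5, 1.5, 0.2] [-0.02, 0.02, -0.38]
[23.5, 1.6, 0.2] [-0.02, 0.02, -0.38]
[23.4, 1.8, 0.2] [-0.02, 0.02, -0.38]
[23.4, 1.9, 0.2] [-0.02, 0.02, -0.38]
```

View pics/e.png

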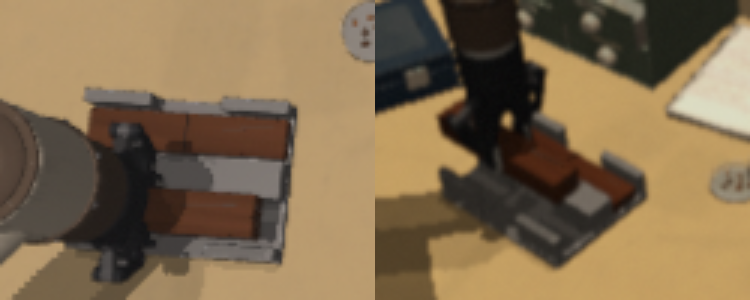

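>>> {"method": "send_rows", "body": {
  "translation": [
    [40,0.8,0],
    [50,2,0],
    [50,3,0],
    [50,4,0],
    [44,4,0]
  ],
  "dr": [
    [0,0,-0.76],
    [0,0,-0.76],
    [0,0,-0.76],
    [0,0,-0.76],
    [0,0,-0.74]
  ],
  "grip": [30,30,30,30,30]
}}

```text
clock: 5.68
position: [445.6, -1.8, 96.1]
ee_rot: [-0.707, 0.707, 0.001, -0.001]
contact_force: [0.9, -0.7, -1.6]
gripper_width: 39.1
```

>>> {"method": "send_rows", "body": {
  "translation": [
    [0,0,0],
    [0,0,20],
    [0,0,25],
    [0,0,20],
    [0,0,10]
  ],
  "dr": [
    [0,0,0],
    [0,0,0],
    [0,0,0],
    [0,0,0],
    [0,0,0]
  ],
  "grip": [30,30,30,30,30]
}}

```text
clock: 6.3
position: [446.3, 0.3, 20.7]
ee_rot: [0.707, -0.707, -0.001, 0.001]
contact_force: [0.6, 0.1, -1.7]
gripper_width: 39.1
```

```bash
python3 -c "
from h import *
plan([450,0,7],-90,3)
im=arm.get_image('top');im2=arm.get_image('scene')
cv2.imwrite('pics/f.png',np.hstack([cv2.resize(im[130:260,150:300],None,fx=2.5,fy=2.5),cv2.resize(im2[160:290,150:300],None,fx=2.5,fy=2.5)])[:,:,::-1])"
```

```text
pos [4.463e+02 3.000e-01 2.070e+01] tool-x yaw -89.97 tilt [ 0.17 -0.06  0.03] dist 14.2 grip 39.1 F [ 0.6  0.1 -1.7] t 6.3
[0.1, -1.3, 4.6] [0.06, -0.02, 0.01]
[0.1, -1.3, 4.6] [0.06, -0.02, 0.01]
[0.1, -1.2, 4.6] [0.06, -0.02, 0.01]
```

View pics/f.png

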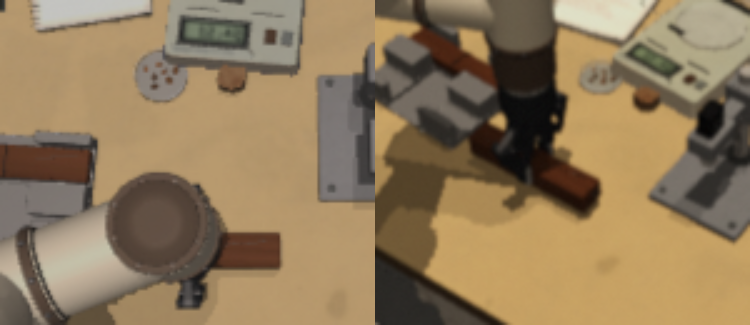

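>>> {"method": "send_rows", "body": {
  "translation": [
    [0,0,6],
    [0,0,5],
    [0,0,2],
    [0,0,1],
    [0,0,0]
  ],
  "dr": [
    [0,0,0],
    [0,0,0],
    [0,0,0],
    [0,0,0],
    [0,0,0]
  ],
  "grip": [30,30,30,30,30]
}}

```text
clock: 7.02
position: [447.2, 0.1, 8.4]
ee_rot: [-0.707, 0.707, -0.0, 0.0]
contact_force: [-0.7, -0.1, -1.9]
gripper_width: 39.2
```

>>> {"method": "send_rows", "body": {
  "translation": [
    [0,0,1],
    [0,0,1],
    [0,0,0],
    [0,0,0],
    [0,0,0]
  ],
  "dr": [
    [0,0,0],
    [0,0,0],
    [0,0,0],
    [0,0,0],
    [0,0,0]
  ],
  "grip": [30,30,30,30,30]
}}

```text
clock: 7.65
position: [447.1, 0.1, 6.3]
ee_rot: [-0.707, 0.707, -0.0, 0.0]
contact_force: [-0.3, 0.2, -0.5]
gripper_width: 39.2
```

>>> {"method": "send_rows", "body": {
  "translation": [
    [0,0,0.7],
    [0,0,0],
    [0,0,0],
    [0,0,0],
    [0,0,0]
  ],
  "dr": [
    [0,0,0],
    [0,0,0],
    [0,0,0],
    [0,0,0],
    [0,0,0]
  ],
  "grip": [30,44,52,60,62]
}}

```text
clock: 8.28
position: [447.1, 0.1, 5.6]
ee_rot: [-0.707, 0.707, -0.0, -0.0]
contact_force: [-0.1, -0.3, -0.0]
gripper_width: 61.9
```

>>> {"method": "send_rows", "body": {
  "translation": [
    [0,0,-20],
    [0,0,-30],
    [0,0,-30],
    [-40,0,0],
    [-38,0,0]
  ],
  "dr": [
    [0,0,0],
    [0,0,0],
    [0,0,0],
    [0,0,0],
    [0,0,0]
  ],
  "grip": [62,62,62,62,62]
}}

```text
clock: 8.9
position: [447.2, 78.9, 86.2]
ee_rot: [-0.707, 0.708, -0.0, 0.001]
contact_force: [0.9, -0.3, -0.2]
gripper_width: 61.8
```

```bash
python3 -c "
from h import *
im=arm.get_image('top');im2=arm.get_image('scene')
plan([447,78,60],-90,3)
for c in ('top','scene'): print([(d['xyz'],d['confidence']) for d in arm.place_of('thick_centre',c)])
cv2.imwrite('pics/g.png',np.hstack([cv2.resize(im[180:240,180:280],None,fx=4,fy=4),cv2.resize(im2[180:240,180:280],None,fx=4,fy=4)])[:,:,::-1])"
```

```text
pos [447.9  80.6  86.1] tool-x yaw -89.8 tilt [-0.11  0.05  0.2 ] dist 26.2 grip 61.7 F [ 0.4 -0.   0.1] t 9.0
[0.9, 0.3, 8.7] [-0.04, 0.02, 0.07]
[0.9, 0.3, 8.7] [-0.04, 0.02, 0.07]
[0.9, 0.3, 8.7] [-0.04, 0.02, 0.07]
[([448.5, 3.8, 22.1], 0.83)]
[([442.5, 6.3, 19.2], 0.71)]
```

View pics/g.png

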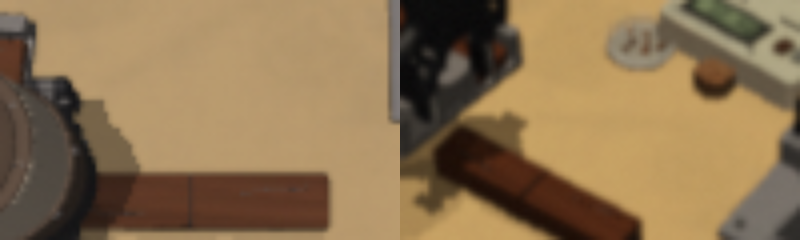

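```bash
python3 -c "
from h import *
for x,y in ((190,201),(328,173),(328,229),(190,176),(190,227)): print(w('top',180+(x+.5)/4-.5,180+(y+.5)/4-.5,34))
print(w('scene',180+(533-400+.5)/4-.5,180+(185+.5)/4-.5,34))
"
```

```text
[446.50558568   2.6790185   34.        ]
[465.84660283 -97.65950726  34.        ]
[425.47318792 -97.22245225  34.        ]
[464.62492902   2.776853    34.        ]
[427.77366345   2.57787641  34.        ]
[443.33415396  -0.52635955  34.        ]
```

>>> {"method": "send_rows", "body": {
  "translation": [
    [0.5,0.5,20],
    [0,0,25],
    [0,0,25],
    [0,0,9],
    [0,0,0]
  ],
  "dr": [
    [0,0,0],
    [0,0,0],
    [0,0,0],
    [0,0,0],
    [0,0,0]
  ],
  "grip": [62,62,62,62,62]
}}

```text
clock: 9.72
position: [446.3, 76.9, 6.3]
ee_rot: [-0.707, 0.707, 0.0, -0.001]
contact_force: [-0.4, 1.8, 0.3]
gripper_width: 61.9
```

>>> {"method": "send_rows", "body": {
  "translation": [
    [0,0,0],
    [0,0,0],
    [0,0,0],
    [0,0,0],
    [0,0,0]
  ],
  "dr": [
    [0,0,0],
    [0,0,0],
    [0,0,0],
    [0,0,0],
    [0,0,0]
  ],
  "grip": [30,30,30,30,30]
}}

```text
clock: 10.35
position: [447.4, 77.9, 7.7]
ee_rot: [0.707, -0.707, 0.0, -0.001]
contact_force: [-0.0, -0.2, 6.2]
gripper_width: 38.8
```

>>> {"method": "send_rows", "body": {
  "translation": [
    [0,0,-5],
    [0,0,-10],
    [0,0,-10],
    [0,0,-5],
    [0,0,0]
  ],
  "dr": [
    [0,0,0],
    [0,0,0],
    [0,0,0],
    [0,0,0],
    [0,0,0]
  ],
  "grip": [30,30,30,30,30]
}}

```text
clock: 10.98
position: [446.8, 77.7, 37.1]
ee_rot: [-0.707, 0.707, -0.0, 0.001]
contact_force: [-0.0, -0.2, -1.3]
gripper_width: 39.1
```

```bash
python3 -c "
from h import *
im=arm.get_image('top');im2=arm.get_image('scene')
plan([447,-138,36],-90,5)
cv2.imwrite('pics/i.png',np.hstack([cv2.resize(im[180:240,180:280],None,fx=4,fy=4),cv2.resize(im2[180:240,180:280],None,fx=4,fy=4)])[:,:,::-1])"
```

```text
pos [446.4  77.5  36.5] tool-x yaw -90.02 tilt [ 0.01 -0.   -0.02] dist 215.5 grip 38.5 F [ 0.3  0.5 -0.7] t 11.075
[43.1, -0.1, 0.1] [0.0, -0.0, -0.0]
[43.1, -0.1, 0.1] [0.0, -0.0, -0.0]
[43.1, -0.1, 0.1] [0.0, -0.0, -0.0]
[43.1, -0.1, 0.1] [0.0, -0.0, -0.0]
[43.1, -0.1, 0.1] [0.0, -0.0, -0.0]
```

View pics/i.png

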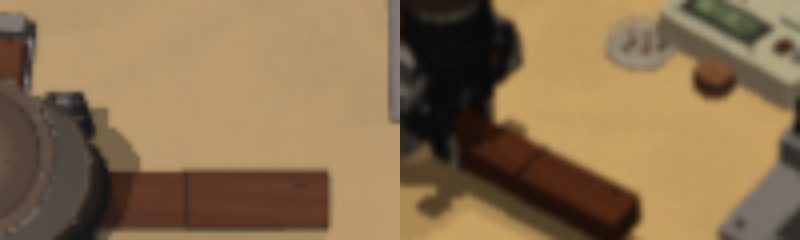

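>>> {"method": "send_rows", "body": {
  "translation": [
    [35,0,0],
    [50,0,0],
    [55,0,0],
    [50,0,0],
    [27.5,0,0]
  ],
  "dr": [
    [0,0,0],
    [0,0,0],
    [0,0,0],
    [0,0,0],
    [0,0,0]
  ],
  "grip": [30,30,30,30,30]
}}

```text
clock: 11.7
position: [445.8, -142.0, 36.1]
ee_rot: [-0.706, 0.708, 0.0, -0.0]
contact_force: [0.5, -0.3, -1.3]
gripper_width: 39.1
```

>>> {"method": "send_rows", "body": {
  "translation": [
    [0,0,0],
    [0,-20,0],
    [0,-20,0],
    [0,0,0],
    [0,0,0]
  ],
  "dr": [
    [0,0,0],
    [0,0,0],
    [0,0,0],
    [0,0,0],
    [0,0,0]
  ],
  "grip": [30,30,30,30,30]
}}

```text
clock: 12.32
position: [485.3, -139.2, 36.1]
ee_rot: [0.707, -0.707, -0.001, 0.001]
contact_force: [-0.4, -0.4, -1.1]
gripper_width: 39.3
```

```bash
python3 -c "
from h import *
im=arm.get_image('top');im2=arm.get_image('scene')
plan([545.5,-140,36],-90,3)
cv2.imwrite('pics/j.png',np.hstack([cv2.resize(im[140:240,240:340],None,fx=4,fy=4),cv2.resize(im2[180:280,230:330],None,fx=4,fy=4)])[:,:,::-1])"
```

```text
pos [ 485.4 -139.5   36.4] tool-x yaw -89.99 tilt [0.08 0.01 0.01] dist 60.1 grip 39.2 F [ 1.   0.2 -1.1] t 12.425
[0.2, -20.0, 0.1] [0.03, 0.0, 0.0]
[0.2, -20.0, 0.1] [0.03, 0.0, 0.0]
[0.2, -20.0, 0.1] [0.03, 0.0, 0.0]
```

View pics/j.png

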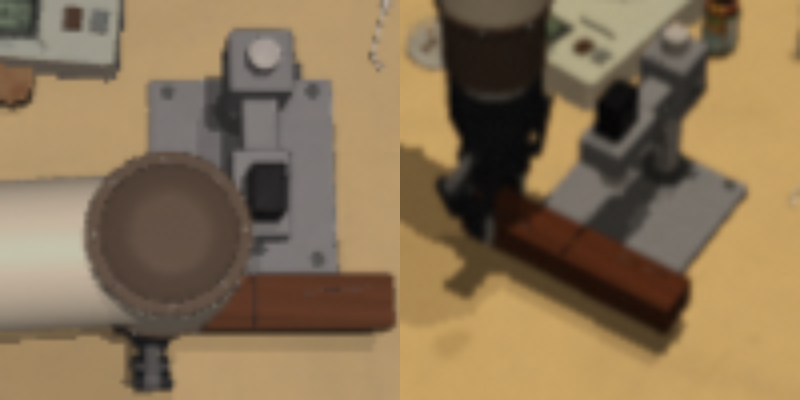

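```bash
python3 -c "
from h import *
q=lambda x,y,z:w('top',240+(x+.5)/4-.5,140+(y+.5)/4-.5,z).round(1)
print('line',q(252,302,63),q(252,278,63),q(252,328,63),'end',q(392,300,63))
print('base',[q(x,y,12) for x,y in((150,82),(332,82),(337,270))])
print('handle',[q(x,y,183) for x,y in((248,165),(289,165),(285,219),(247,219))])
print('head',[q(x,y,150) for x,y in((231,152),(292,152),(291,238))])
print('coltop',q(263,54,175))
"
```

```text
line [ 484.3 -214.1   63. ] [ 501.3 -214.6   63. ] [ 465.9 -213.5   63. ] end [ 484.7 -312.7   63. ]
base [array([ 658.5, -146.9,   12. ]), array([ 656.6, -285.2,   12. ]), array([ 512.7, -283.2,   12. ])]
handle [array([ 559.5, -201.4,  183. ]), array([ 559.2, -227.4,  183. ]), array([ 524.4, -223.7,  183. ]), array([ 524.7, -199.8,  183. ])]
head [array([ 574.9, -194. ,  150. ]), array([ 574.4, -234.1,  150. ]), array([ 517. , -231.5,  150. ])]
coltop [ 634.6 -214.2  175. ]
```

>>> {"method": "send_rows", "body": {
  "translation": [
    [0,-15,0],
    [0.7,-20,0],
    [0,-20,0],
    [0,-4.5,0],
    [0,0,0]
  ],
  "dr": [
    [0,0,0],
    [0,0,0],
    [0,0,0],
    [0,0,0],
    [0,0,0]
  ],
  "grip": [30,30,30,30,30]
}}

```text
clock: 13.05
position: [545.8, -140.6, 36.3]
ee_rot: [-0.707, 0.707, 0.0, -0.0]
contact_force: [0.1, 0.0, -0.5]
gripper_width: 39.2
```

>>> {"method": "send_rows", "body": {
  "translation": [
    [0,0,4],
    [0,0,5],
    [0,0,4],
    [0,0,1],
    [0,0,0]
  ],
  "dr": [
    [0,0,0],
    [0,0,0],
    [0,0,0],
    [0,0,0],
    [0,0,0]
  ],
  "grip": [30,30,30,30,30]
}}

```text
clock: 13.68
position: [546.0, -140.7, 22.5]
ee_rot: [-0.707, 0.707, 0.0, -0.0]
contact_force: [0.0, 0.1, -0.9]
gripper_width: 39.2
```

```bash
python3 -c "
from h import *
im=arm.get_image('top');im2=arm.get_image('scene')
plan([545,-140.5,19],-90,1)
cv2.imwrite('pics/k.png',np.hstack([cv2.resize(im[140:240,240:340],None,fx=4,fy=4),cv2.resize(im2[180:280,230:330],None,fx=4,fy=4)])[:,:,::-1])"
```

```text
pos [ 546.2 -140.6   22.7] tool-x yaw -90.01 tilt [-0.02 -0.   -0.01] dist 3.9 grip 38.7 F [ 0.6 -1.2 -1. ] t 13.775
[-0.1, 1.2, 3.7] [-0.02, -0.0, -0.01]
```

View pics/k.png

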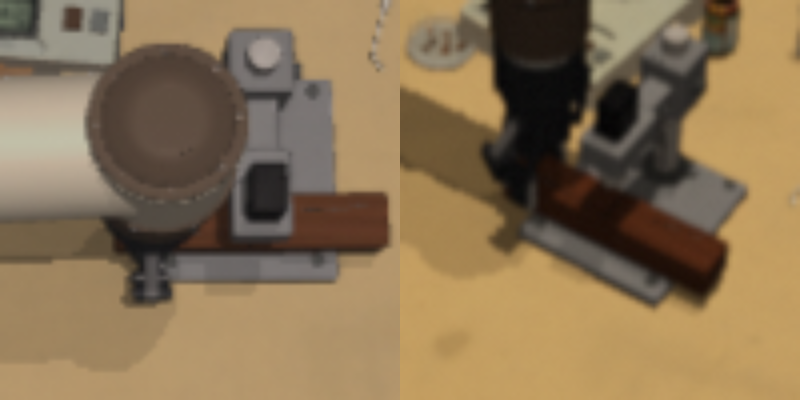

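```bash
python3 -c "
from h import *
q=lambda x,y,z:w('top',240+(x+.5)/4-.5,140+(y+.5)/4-.5,z).round(1)
print('end',q(388,194,49),q(387,247,49))
"
```

```text
end [ 563.2 -316.2   49. ] [ 524.4 -313.7   49. ]
```

>>> {"method": "send_rows", "body": {
  "translation": [
    [0,1,1],
    [0,0,1],
    [0,0,0.5],
    [0,0,0],
    [0,0,0]
  ],
  "dr": [
    [0,0,0],
    [0,0,0],
    [0,0,0],
    [0,0,0],
    [0,0,0]
  ],
  "grip": [30,30,30,30,30]
}}

```text
clock: 14.4
position: [545.1, -140.7, 20.1]
ee_rot: [-0.707, 0.707, -0.0, 0.0]
contact_force: [0.7, 0.5, -0.8]
gripper_width: 39.2
```

Mid-line at about y -215, as intended. Lower until contact.

>>> {"method": "send_rows", "body": {
  "translation": [
    [0,0,0.7],
    [0,0,0.5],
    [0,0,0],
    [0,0,0],
    [0,0,0]
  ],
  "dr": [
    [0,0,0],
    [0,0,0],
    [0,0,0],
    [0,0,0],
    [0,0,0]
  ],
  "grip": [30,30,30,30,30]
}}

```text
clock: 15.02
position: [545.1, -140.6, 19.7]
ee_rot: [0.707, -0.707, 0.0, -0.0]
contact_force: [-0.7, 0.9, 5.5]
gripper_width: 38.9
```

Contact. Release and rise.

>>> {"method": "send_rows", "body": {
  "translation": [
    [0,0,-0.5],
    [0,0,0],
    [0,0,0],
    [0,0,0],
    [0,0,0]
  ],
  "dr": [
    [0,0,0],
    [0,0,0],
    [0,0,0],
    [0,0,0],
    [0,0,0]
  ],
  "grip": [34,44,52,60,62]
}}

```text
clock: 15.65
position: [545.0, -140.7, 19.3]
ee_rot: [-0.707, 0.707, 0.0, -0.0]
contact_force: [0.4, -0.0, 1.1]
gripper_width: 61.8
```

>>> {"method": "send_rows", "body": {
  "translation": [
    [0,0,-25],
    [0,0,-50],
    [0,0,-60],
    [0,0,-60],
    [0,0,-35]
  ],
  "dr": [
    [0,0,0],
    [0,0,0],
    [0,0,0],
    [0,0,0],
    [0,0,0]
  ],
  "grip": [62,62,62,62,62]
}}

```text
clock: 16.27
position: [545.8, -140.8, 253.3]
ee_rot: [0.707, -0.707, 0.002, -0.002]
contact_force: [-0.1, -0.2, -0.2]
gripper_width: 61.9
```

```bash
python3 -c "
from h import *
im=arm.get_image('top');im2=arm.get_image('scene')
plan([543,-214,245],-90,2)
for t in ('thick_centre','handle_top','gauge','foot_face'):
  for c in ('top','scene'): print(t,c,[(np.round(d['xyz'],1),round(d['confidence'],2)) for d in arm.place_of(t,c)][:2])
cv2.imwrite('pics/l.png',np.hstack([cv2.resize(im[140:240,240:340],None,fx=4,fy=4),cv2.resize(im2[180:280,230:330],None,fx=4,fy=4)])[:,:,::-1])"
```

```text
pos [ 547.3 -141.   254.8] tool-x yaw -89.98 tilt [-0.6  -0.06  0.02] dist 73.8 grip 61.9 F [ 1.2  0.6 -0.2] t 16.375
[36.5, 2.2, 4.9] [-0.3, -0.03, 0.01]
[36.5, 2.2, 4.9] [-0.3, -0.03, 0.01]
thick_centre top [(array([ 543. , -214.7,  184.1]), 0.49)]
thick_centre scene [(array([ 541.1, -211.1,   30.3]), 0.78)]
handle_top top [(array([ 541.2, -214.3,  184.8]), 0.85)]
handle_top scene [(array([ 544.2, -217.3,  180.6]), 0.87), (array([513.2, 234.5,   0.6]), 0.58)]
gauge top [(array([ 548.6, -215.7,    1.1]), 0.63)]
gauge scene [(array([ 547. , -216.9,    2.9]), 0.84)]
foot_face top []
foot_face scene [(array([553.3, 228.8,  22.3]), 0.43)]
```

View pics/l.png

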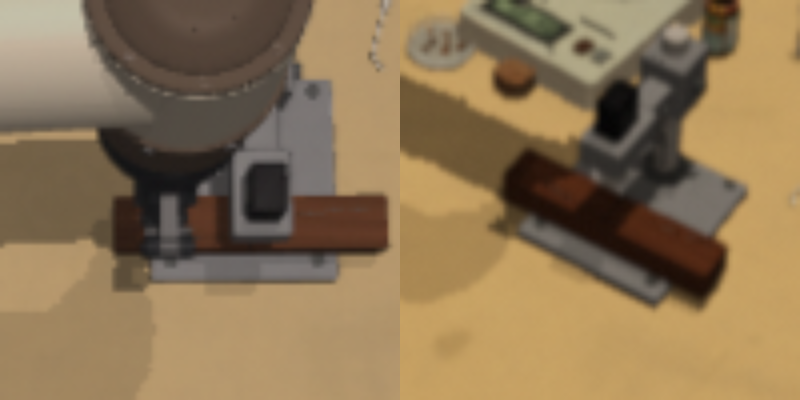

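```bash
python3 -c "
from h import *
q=lambda x,y,z:w('top',240+(x+.5)/4-.5,140+(y+.5)/4-.5,z).round(1)
print('ends',q(114,222,46),q(387,222,46), 'edges',q(360,195,46),q(360,250,46),q(130,198,46),q(130,251,46))
print('base near',q(152,281,12),q(338,280,12))
g=lambda x,y,z:w('scene',230+(x-400+.5)/4-.5,180+(y+.5)/4-.5,z).round(1)
print('scene ends', [g(*p,46) for p in((526,151),(504,188),(727,233),(708,271))])
print('scene base', [g(*p,12) for p in((656,304),(521,232),(746,187))])
print('col', g(676,36,175))
"
```

```text
ends [ 545.3 -117.5   46. ] [ 543.1 -315.1   46. ] edges [ 563.2 -296.5   46. ] [ 522.9 -294.8   46. ] [ 562.9 -129.4   46. ] [ 523.9 -128.8   46. ]
base near [ 505.9 -145.6   12. ] [ 505.2 -283.7   12. ]
scene ends [array([ 558.4, -121.2,   46. ]), array([ 512.4, -129.7,   46. ]), array([ 572.9, -309.7,   46. ]), array([ 529. , -316.8,   46. ])]
scene base [array([ 501.2, -286.8,   12. ]), array([ 504.4, -152.2,   12. ]), array([ 655.5, -285.2,   12. ])]
col [ 630.6 -219.   175. ]
```

>>> {"method": "send_rows", "body": {
  "translation": [
    [20,1.3,0],
    [30,1,0],
    [23.5,1,0],
    [0,0,10],
    [0,0,10]
  ],
  "dr": [
    [0,0,0],
    [0,0,0],
    [0,0,0],
    [0,0,0],
    [0,0,0]
  ],
  "grip": [0,0,0,0,0]
}}

```text
clock: 17.4
position: [541.3, -214.4, 228.3]
ee_rot: [-0.707, 0.707, 0.001, -0.0]
contact_force: [0.0, 0.4, -1.1]
gripper_width: -0.0
```

>>> {"method": "send_rows", "body": {
  "translation": [
    [0,0,10],
    [0,0,10],
    [0,0,8],
    [0,0,0],
    [0,0,0]
  ],
  "dr": [
    [0,0,0],
    [0,0,0],
    [0,0,0],
    [0,0,0],
    [0,0,0]
  ],
  "grip": [0,0,0,0,0]
}}

```text
clock: 18.02
position: [542.0, -214.1, 201.8]
ee_rot: [0.707, -0.707, 0.0, -0.0]
contact_force: [0.7, 0.5, 0.3]
gripper_width: 0.0
```

```bash
python3 -c "
from h import *
im=arm.get_image('top');im2=arm.get_image('scene')
plan([543,-214.5,190],-90,1)
cv2.imwrite('pics/m.png',np.hstack([cv2.resize(im[140:240,240:340],None,fx=4,fy=4),cv2.resize(im2[180:280,230:330],None,fx=4,fy=4)])[:,:,::-1])"
```

```text
pos [ 542.  -214.2  201.9] tool-x yaw -90.01 tilt [-0.06 -0.01 -0.01] dist 12.0 grip -0.2 F [-0.2  0.2  0.7] t 18.125
[0.3, -1.0, 11.9] [-0.06, -0.01, -0.01]
```

View pics/m.png

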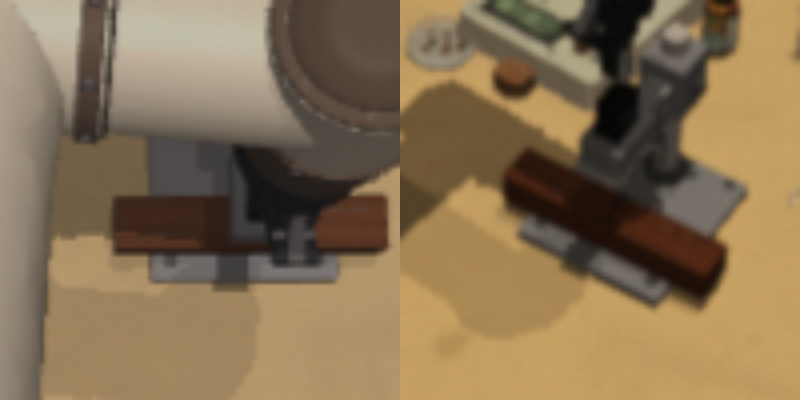

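>>> {"method": "send_rows", "body": {
  "translation": [
    [0,-0.5,4],
    [0,0,4],
    [0,0,4],
    [0,0,3],
    [0,0,0]
  ],
  "dr": [
    [0,0,0],
    [0,0,0],
    [0,0,0],
    [0,0,0],
    [0,0,0]
  ],
  "grip": [0,0,0,0,0]
}}

```text
clock: 18.75
position: [542.0, -214.1, 186.0]
ee_rot: [-0.707, 0.707, 0.0, -0.0]
contact_force: [-0.2, 1.1, -0.0]
gripper_width: -0.3
```

>>> {"method": "send_rows", "body": {
  "translation": [
    [0,0,2],
    [0,0,2],
    [0,0,2],
    [0,0,2],
    [0,0,0]
  ],
  "dr": [
    [0,0,0],
    [0,0,0],
    [0,0,0],
    [0,0,0],
    [0,0,0]
  ],
  "grip": [0,0,0,0,0]
}}

```text
clock: 19.38
position: [542.3, -214.2, 179.4]
ee_rot: [0.707, -0.707, 0.0, -0.0]
contact_force: [-2.2, 2.0, 5.2]
gripper_width: 0.1
```

>>> {"method": "send_rows", "body": {
  "translation": [
    [0,0,4],
    [0,0,6],
    [0,0,6],
    [0,0,6],
    [0,0,3]
  ],
  "dr": [
    [0,0,0],
    [0,0,0],
    [0,0,0],
    [0,0,0],
    [0,0,0]
  ],
  "grip": [0,0,0,0,0]
}}

```text
clock: 20.0
position: [542.3, -214.2, 154.4]
ee_rot: [0.707, -0.707, 0.0, -0.0]
contact_force: [-2.8, 1.6, 6.4]
gripper_width: 0.4
```

```bash
python3 -c "
from h import *
im=arm.get_image('top');im2=arm.get_image('scene')
plan([543,-214.5,150],-90,1)
cv2.imwrite('pics/n.png',np.hstack([cv2.resize(im[140:240,240:340],None,fx=4,fy=4),cv2.resize(im2[180:280,230:330],None,fx=4,fy=4)])[:,:,::-1])"
```

```text
pos [ 542.3 -214.2  154. ] tool-x yaw -90.0 tilt [-0.02 -0.02  0.  ] dist 4.1 grip -0.1 F [-1.4  0.7  4.4] t 20.1
[0.3, -0.7, 4.0] [-0.02, -0.02, 0.0]
```

View pics/n.png

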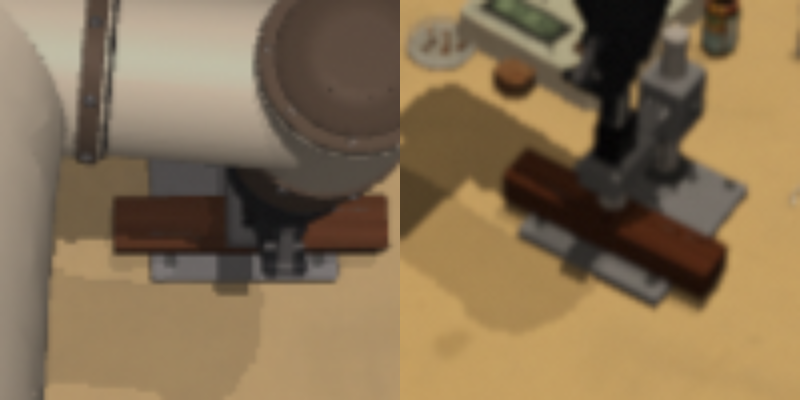

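>>> {"method": "send_rows", "body": {
  "translation": [
    [0,0,2],
    [0,0,2],
    [0,0,2],
    [0,0,1],
    [0,0,0]
  ],
  "dr": [
    [0,0,0],
    [0,0,0],
    [0,0,0],
    [0,0,0],
    [0,0,0]
  ],
  "grip": [0,0,0,0,0]
}}

```text
clock: 20.72
position: [542.3, -214.2, 147.2]
ee_rot: [0.707, -0.707, 0.0, -0.0]
contact_force: [-2.1, 1.0, 4.5]
gripper_width: -0.1
```

>>> {"method": "send_rows", "body": {
  "translation": [
    [0,0,1],
    [0,0,1],
    [0,0,0],
    [0,0,0],
    [0,0,0]
  ],
  "dr": [
    [0,0,0],
    [0,0,0],
    [0,0,0],
    [0,0,0],
    [0,0,0]
  ],
  "grip": [0,0,0,0,0]
}}

```text
clock: 21.35
position: [542.3, -214.2, 145.3]
ee_rot: [0.707, -0.707, 0.0, -0.0]
contact_force: [-1.9, 2.0, 5.5]
gripper_width: -0.2
```

>>> {"method": "send_rows", "body": {
  "translation": [
    [0,0,1],
    [0,0,1],
    [0,0,1],
    [0,0,0],
    [0,0,0]
  ],
  "dr": [
    [0,0,0],
    [0,0,0],
    [0,0,0],
    [0,0,0],
    [0,0,0]
  ],
  "grip": [0,0,0,0,0]
}}

```text
clock: 21.98
position: [542.3, -214.2, 142.6]
ee_rot: [0.707, -0.707, 0.0, -0.0]
contact_force: [-2.9, 1.4, 6.9]
gripper_width: -0.4
```

```bash
python3 -c "
from h import *
im2=arm.get_image('scene')
plan([543,-214.5,137],-90,1)
cv2.imwrite('pics/o.png',cv2.resize(im2[200:260,240:320],None,fx=8,fy=8,interpolation=cv2.INTER_CUBIC)[:,:,::-1])"
```

```text
pos [ 542.3 -214.2  142.6] tool-x yaw -89.99 tilt [-0.03 -0.02  0.01] dist 5.6 grip 0.4 F [-3.   1.7  8.1] t 22.025
[0.3, -0.7, 5.6] [-0.03, -0.02, 0.01]
```

View pics/o.png

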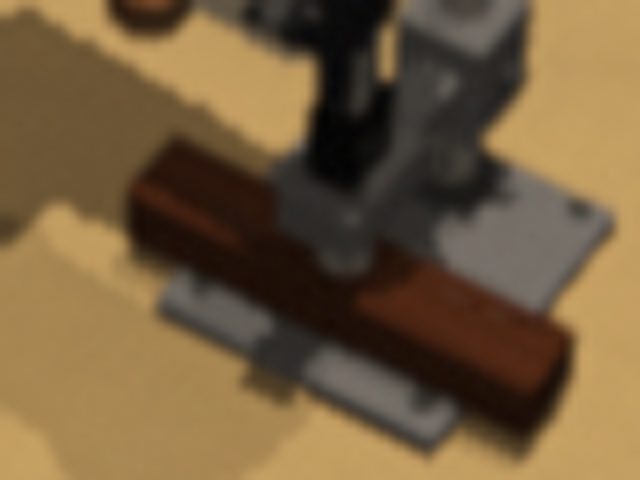

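>>> {"method": "send_rows", "body": {
  "translation": [
    [0,0,1],
    [0,0,1],
    [0,0,1],
    [0,0,0],
    [0,0,0]
  ],
  "dr": [
    [0,0,0],
    [0,0,0],
    [0,0,0],
    [0,0,0],
    [0,0,0]
  ],
  "grip": [0,0,0,0,0]
}}

```text
clock: 22.65
position: [542.3, -214.2, 139.8]
ee_rot: [0.707, -0.707, 0.0, -0.0]
contact_force: [-3.4, 1.7, 8.3]
gripper_width: -0.0
```

>>> {"method": "send_rows", "body": {
  "translation": [
    [0,0,1],
    [0,0,1],
    [0,0,1],
    [0,0,0],
    [0,0,0]
  ],
  "dr": [
    [0,0,0],
    [0,0,0],
    [0,0,0],
    [0,0,0],
    [0,0,0]
  ],
  "grip": [0,0,0,0,0]
}}

```text
clock: 23.28
position: [542.3, -214.2, 137.0]
ee_rot: [0.707, -0.707, 0.0, -0.0]
contact_force: [-3.0, 2.0, 8.4]
gripper_width: 0.1
```

```bash
python3 -c "
from h import *
im2=arm.get_image('scene')
plan([543,-214.5,136.5],-90,1)
cv2.imwrite('pics/p.png',cv2.resize(im2[200:260,240:320],None,fx=8,fy=8,interpolation=cv2.INTER_CUBIC)[:,:,::-1])"
```

```text
pos [ 542.3 -214.2  137. ] tool-x yaw -89.98 tilt [-0.04 -0.03  0.02] dist 0.9 grip -0.1 F [-3.3  3.   9.3] t 23.325
[0.3, -0.7, 0.5] [-0.04, -0.03, 0.02]
```

View pics/p.png

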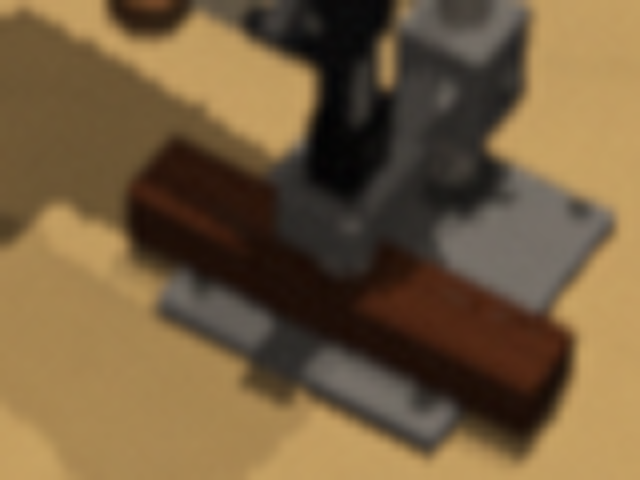

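>>> {"method": "send_rows", "body": {
  "translation": [
    [0,0,0.5],
    [0,0,0],
    [0,0,0],
    [0,0,0],
    [0,0,0]
  ],
  "dr": [
    [0,0,0],
    [0,0,0],
    [0,0,0],
    [0,0,0],
    [0,0,0]
  ],
  "grip": [0,0,0,0,0]
}}

```text
clock: 23.95
position: [542.3, -214.2, 136.6]
ee_rot: [0.707, -0.707, 0.0, -0.0]
contact_force: [-2.3, 1.8, 9.1]
gripper_width: -0.1
```

>>> {"method": "send_rows", "body": {
  "translation": [
    [0,0,-3],
    [0,0,-10],
    [0,0,-25],
    [0,0,-40],
    [0,0,-40]
  ],
  "dr": [
    [0,0,0],
    [0,0,0],
    [0,0,0],
    [0,0,0],
    [0,0,0]
  ],
  "grip": [0,0,0,0,0]
}}

```text
clock: 24.58
position: [542.1, -214.2, 254.1]
ee_rot: [-0.707, 0.707, 0.0, -0.0]
contact_force: [1.1, -1.2, -0.4]
gripper_width: 0.2
```

>>> {"method": "send_rows", "body": {
  "translation": [
    [-20,0,-10],
    [-50,0,0],
    [-55,0,0],
    [-55,0,0],
    [-20,0,0]
  ],
  "dr": [
    [0,0,0],
    [0,0,0],
    [0,0,0],
    [0,0,0],
    [0,0,0]
  ],
  "grip": [0,0,0,0,0]
}}

```text
clock: 25.2
position: [541.6, -11.3, 262.3]
ee_rot: [0.708, -0.706, -0.001, 0.0]
contact_force: [-0.1, -1.2, -0.8]
gripper_width: -0.2
```

```bash
python3 -c "
from h import *
im=arm.get_image('top');im2=arm.get_image('scene')
for t in ('thick_centre','thin_centre','handle_top'):
  for c in ('top','scene'): print(t,c,[(np.round(d['xyz'],1),round(d['confidence'],2)) for d in arm.place_of(t,c)][:2])
s=arm.read_state();print(s['clock'],s['position'],s['contact_force'])
cv2.imwrite('pics/q.png',np.hstack([cv2.resize(im[150:230,265:345],None,fx=5,fy=5),cv2.resize(im2[190:270,245:325],None,fx=5,fy=5,interpolation=cv2.INTER_CUBIC)])[:,:,::-1])
cv2.imwrite('pics/q2.png',im2[:,:,::-1])"
```

```text
thick_centre top [(array([ 543. , -216.7,   34.8]), 0.73)]
thick_centre scene []
thin_centre top [(array([556.3, 229.5,  18.9]), 0.89)]
thin_centre scene [(array([553.2, 230. ,  22.1]), 0.86)]
handle_top top [(array([ 542.7, -214.6,  140. ]), 0.96)]
handle_top scene [(array([ 543.9, -219.9,  135.1]), 0.82)]
25.6 [542.18539589 -15.27283571 262.73424328] [-1.14661367  0.83178113  0.67395583]
```

View pics/q.png

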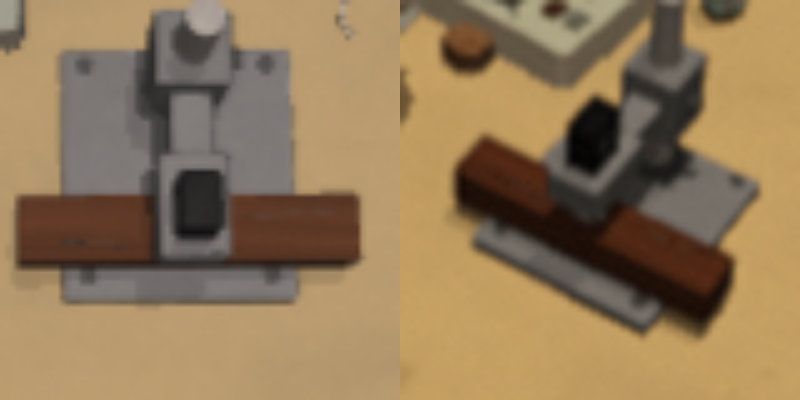

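View pics/q2.png

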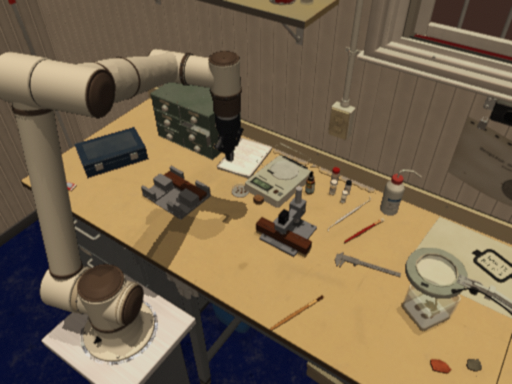

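```bash
python3 -c "
from bench import arm
print(arm.job_done(), arm.read_state()['clock'])"
```

```text
the job is handed in; nothing more can be done
the job is handed in; nothing more can be done
```

The job is done and handed in at about 26 s of the 64 s allowed.

I lifted the thicker sample straight out of the near slot, set it flat on the bench and let go. I then took it again about 75 mm from its middle and laid it along the gauge base. Last, I pushed the carriage down with shut fingertips, raised the arm and moved it clear.

**Last checks:**
- **Carriage:** the fingertips stopped at 136.6 mm. That puts the carriage at about 51 mm and the foot pressed back about 7.4 mm of its 15 mm.
- **Push force:** it rose from about 5 N before the foot touched to about 9 N, which fits half the spring's travel. The 5 N is below the 9 N carriage friction you gave.
- **After letting go:** the networks put the handle top at 140 mm (top camera) and 135 mm (scene camera), which average out near the fingertip height. The dark ring is too small to see in the pictures, so I could not check it directly.
- **Sample position:** it lies flat and square on the base, with both ends overhanging. Its middle is about 1.5–2 mm from the foot's axis along y by the top camera, and under 1 mm by the scene camera. I left it there.
- **Other things:** the thin sample is still in its slot, and nothing else looks moved in the last picture. The scene camera's network missed the thick sample in the final check, but the top camera's found it.

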